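Release a clamped ring with an interlocked lever bank

ROBOT

A 6-joint arm with a two-finger parallel gripper is mounted at the origin on the work surface. World frame = base frame: x ahead of the robot, y to its left, z up, the work surface at z = 0. Lengths are in m, angles in rad, forces in N, time in s.
With the tool pointing down it reaches from about 0.35 to 0.925 m from the base axis. Payload 6.4 kg.
Tool frame: the origin (TCP) lies midway between the tips of the shut fingers; the grasp point (between the pads) lies 19 mm behind it; z points along the fingers, y is the line along which they close (so a half turn about z gives the same grasp; the last joint's range is limited). The gripper opens to 85 mm and grips with 20 to 120 N. Pads are 22 mm wide; open, the fingers measure 114 mm over their backs; the gripper's body (76 mm by 85 mm) begins 54 mm behind the grasp point. The pads swing forward as they close: fully open they stand 13 mm farther back than shut.
Start: joints at [-0.174, 0.245, 1.558, -0, 1.339, -0.174], TCP at [0.65, 0, 0.231] pointing down, gripper open.
Joint ranges: [-3.13, 3.13], [-1.02, 2.26], [0.13, 2.54], [-0.95, 4.09], [0.21, 2.88], [-2.74, 2.74]. Speed limits (rad/s): [2.57, 2.57, 3.14, 3.14, 3.14, 3.14].

INTERFACE

Orientations are given as a rotation vector (axis times angle).
In Python, from plant import ctrl gives the robot as it stands. Calls block until the motion is done:
- ctrl.movep(position, orientation): joint-space move of the TCP to a pose.
- ctrl.move_linear(position, speed=0.15, frame=None): straight line of the TCP; frame=None keeps the orientation; speed is the mean speed in m/s.
- ctrl.goto_joints(angles): joint-space move.
- ctrl.command_gripper(opening, effort=None): finger opening in m; effort is the grip in N (None keeps the last); returns when the fingers have stopped.
- ctrl.dwell(seconds).
- ctrl.solve_ik(position, orientation): joint angles nearest the present ones, or None.
- ctrl.capture(name): name is "scene" or "side" or "wrist"; returns (picture, depth): 480x640x3 uint8, red, green, blue; 480x640 float32, m along the optical axis (not along the pixel's ray), 0 where there is no reading.
- ctrl.camera_model(name): a dict with "K" (3x3 intrinsics, pixels), "xyz" and "orientation" of the camera in the world. Camera axes: x right, y up, looking along -z (the intrinsics and any distortion apply to the point x, -y, -z); pixel columns grow to the right and rows downward; lengths in m; the calibration is good to about 2 mm. The wrist camera is an equidistant fisheye: a pixel r from the principal point sees the ray r / f radians off the axis. A picture is of the moment at which its call begins: read the wrist's pose just before it. camera_model takes no time and is no camera call; for the wrist camera it gives the pose at the moment of the call.
A pose or a line that the arm cannot do raises ctrl.IKError and nothing moves.
- ctrl.job_done(): hands the job in; it is judged then, once.
Readings, each from a call of its own:
- ctrl.current_time_s(): time.
- ctrl.current_joint_pos(): joint angles.
- ctrl.current_dq(): joint speeds.
- ctrl.current_effort(): joint torques, N m.
- ctrl.current_tool_pos(): TCP position.
- ctrl.current_eef_rot(): TCP orientation.
- ctrl.current_force(): force on the tool from outside, world axes, zero at the start.
- ctrl.current_torque(): the same for the moment, N m.
- ctrl.current_width(): finger opening in m.
- ctrl.current_grip_force(): force on a finger pad.
Only numpy, scipy, OpenCV 4.12 (cv2) and the standard library are available. Lean on these libraries where they do the work, as an engineer would, in place of code of your own. Each camera call takes 0.05 s, during which the arm holds its last target. There are 200 camera calls.

TASK

Release the white ring in the clamping fixture: throw the three ball-knob levers away from the robot, fully home, and then the cross-handled master lever at the end of the row too, leaving all four thrown. An interlock lets the ball-knob levers go in one order only, different every time and not visible, so feel with a light push which lever is blocked and never force one (keep well under 20 N). Leave the other things on the bench where they are.

Things in the scene. Friction and masses are not known exactly. Their poses are not given: they have to be found in the camera images.
- bank: Clamping fixture, fixed: grey lever housing (100 x 340 mm, top 67 mm above the table) on a base plate, round ring clamp beyond it (under 75 mm high). Origin on the table below the middle of the lever row; +x away from the robot, the way levers are thrown; +y along the row to the left. Levers at y = +120 (left), +40 (middle), -40 (right), -120 mm (master). It bends if pressed with 20 N or more.
- lever_left (a joint): The left ball-knob lever (10 mm steel rod), pivot on the row 60 mm above the table. Rad: 0 to 0.06 at the start, leaning 26 degrees towards the robot; 0.45 upright; 0.9 on its end stop, leaning away (thrown). Stays where left. Free, it takes 2 to 5 N at the knob all the way; blocked, it stops at 0.1 to 0.16, slightly springy. One is free at first; thrown past 0.75 it frees a second, that the third.
- lever_mid (a joint): The middle ball-knob lever (10 mm steel rod), pivot on the row 60 mm above the table. Rad: 0 to 0.06 at the start, leaning 26 degrees towards the robot; 0.45 upright; 0.9 on its end stop, leaning away (thrown). Stays where left. Free, it takes 2 to 5 N at the knob all the way; blocked, it stops at 0.1 to 0.16, slightly springy. One is free at first; thrown past 0.75 it frees a second, that the third.
- lever_right (a joint): The right ball-knob lever (10 mm steel rod), pivot on the row 60 mm above the table. Rad: 0 to 0.06 at the start, leaning 26 degrees towards the robot; 0.45 upright; 0.9 on its end stop, leaning away (thrown). Stays where left. Free, it takes 2 to 5 N at the knob all the way; blocked, it stops at 0.1 to 0.16, slightly springy. One is free at first; thrown past 0.75 it frees a second, that the third.
- master (a joint): The master lever: as the others (same arm, pivot height, values, stop and push), but with a cross handle in place of the ball; it is freed by the third ball-knob lever, so always the last.
- lever_left_knob (a point): Centre of the black ball knob (22 mm diameter) on the left lever, 78 mm from the lever's pivot. About 130 mm above the table at either end of the swing, 138 mm in the middle. The frame's axes turn with the lever.
- lever_mid_knob (a point): Centre of the black ball knob (22 mm diameter) on the middle lever, 78 mm from the lever's pivot. About 130 mm above the table at either end of the swing, 138 mm in the middle. The frame's axes turn with the lever.
- lever_right_knob (a point): Centre of the black ball knob (22 mm diameter) on the right lever, 78 mm from the lever's pivot. About 130 mm above the table at either end of the swing, 138 mm in the middle. The frame's axes turn with the lever.
- master_knob (a point): Centre of the master lever's black cross handle (a bar 18 mm thick, 46 mm long along the row), 78 mm from its pivot; same heights as the ball knobs.
- pad: Loose round dark leather-covered pad, 104 mm across, 36 mm high, origin at the centre of its underside. To be left alone.
- driver: Loose screwdriver with a wooden handle lying on the bench, about 200 mm long. To be left alone.
- jar: Loose small amber jar, 60 mm across, 75 mm high, origin at the centre of its underside. To be left alone.

How it is judged:
By the outcome, as a careful person would: the job done as asked, in the order asked, and still so for the second after the job is handed in, with the robot touching nothing.
It also fails if it takes over 58 s, if anything falls off the work surface, if the arm or the gripper's body presses on something with over 40 N, if the wrist force passes 120 N, or if a joint passes its speed limit or range.

## Working session

There is one attempt and no reset: what is moved stays moved. The work goes in short steps, each a Python script; the robot and the scene stay as the last script left them, time stands still between calls to the robot, and variables do not carry over. Pictures are saved under pics/ and viewed, at most 10 in all, crops included, and the job is handed in when it is done.

```bash
mkdir -p pics
python3 - <<'E'
from plant import ctrl
import cv2,numpy as np
for n in("scene","side"):
    p,d=ctrl.capture(n); cv2.imwrite(f"pics/{n}0.png",p[:,:,::-1]); np.save(f"{n}0.npy",d)
    m=ctrl.camera_model(n); print(n,m)
print(ctrl.current_time_s(),ctrl.current_eef_rot(),ctrl.current_force())
E
```

```text
scene {'K': array([[441.80465127,   0.        , 320.86490539],
       [  0.        , 441.80465127, 248.65384387],
       [  0.        ,   0.        ,   1.        ]]), 'xyz': array([0.87473403, 0.43270633, 0.78946207]), 'orientation': array([0.28784684, 0.83297042, 2.30275852])}
side {'K': array([[450.31441166,   0.        , 320.63773919],
       [  0.        , 450.31441166, 244.53726545],
       [  0.        ,   0.        ,   1.        ]]), 'xyz': array([ 0.42891817, -0.91097774,  0.69689725]), 'orientation': array([ 0.97177684, -0.04261231, -0.0832999 ])}
0.1 [-2.22046543e+00 -2.22043400e+00  1.46413599e-03] [ 0.31029633  0.32496861 -0.3751058 ]
```

View pics/scene0.png

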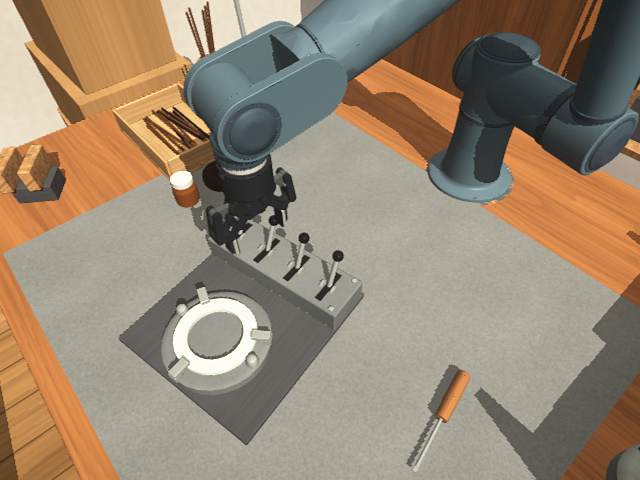

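View pics/side0.png

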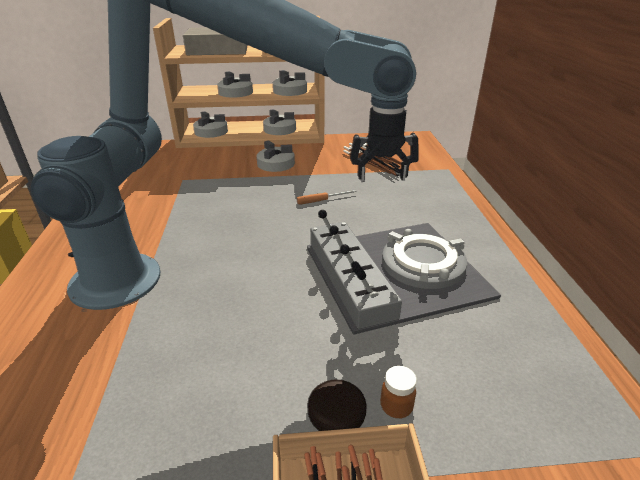

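The scene view shows ball knobs at (338,256) left, (303,238) mid and (272,221) right, with the master hidden by the gripper. In the side view the knobs are at (322,214), (333,230), (345,249), with the master's cross at about (359,269). Next I'll locate the housing top by depth and enlarge the knobs.

```bash
cat > h.py <<'E'
import numpy as np,cv2
from scipy.spatial.transform import Rotation as R
from plant import ctrl
def cloud(n,d):
    m=ctrl.camera_model(n);K=m["K"];v,u=np.mgrid[:480,:640]
    c=np.stack([(u-K[0,2])/K[0,0]*d,-(v-K[1,2])/K[1,1]*d,-d],-1)
    return c@R.from_rotvec(m["orientation"]).as_matrix().T+m["xyz"]
def ray(n,u,v):
    m=ctrl.camera_model(n);K=m["K"]
    r=R.from_rotvec(m["orientation"]).as_matrix()@[(u-K[0,2])/K[0,0],-(v-K[1,2])/K[1,1],-1]
    return m["xyz"],r
E
python3 - <<'E'
from h import *
for n,(a,b,c,e) in {"scene":(200,360,200,320),"side":(290,410,195,325)}.items():
    P=cloud(n,np.load(n+"0.npy"));d=np.load(n+"0.npy")
    q=P[c:e,a:b][d[c:e,a:b]>0]; 
    s=q[(abs(q[:,2]-.067)<.006)&(q[:,0]<.72)]
    (cx,cy),wh,ang=cv2.minAreaRect((s[:,:2]*1000).astype(np.float32)); print(n,len(s),cx,cy,wh,ang,s[:,2].mean())
    k=q[(q[:,2]>.118)&(q[:,2]<.145)]
    print(np.round(k[np.argsort(k[:,1])][::max(1,len(k)//40)],3).tolist())
a=cv2.imread("pics/scene0.png")[195:325,195:365];b=cv2.imread("pics/side0.png")[200:330,300:400]
f=lambda i:cv2.resize(i,None,fx=4,fy=4,interpolation=cv2.INTER_CUBIC)
cv2.imwrite("pics/c.png",cv2.resize(b,None,fx=4.6,fy=4.6,interpolation=cv2.INTER_CUBIC))
E
```

```text
scene 5215 575.5589599609375 -58.18736267089844 (101.64933013916016, 339.08245849609375) 12.991697311401367 0.06700114686380065
[[0.551, -0.115, 0.138], [0.556, -0.111, 0.138], [0.556, -0.107, 0.141], [0.559, -0.105, 0.121], [0.555, -0.104, 0.143], [0.556, -0.103, 0.142], [0.557, -0.102, 0.12], [0.561, -0.1, 0.136], [0.554, -0.1, 0.137], [0.556, -0.098, 0.131], [0.554, -0.097, 0.133], [0.553, -0.095, 0.131], [0.533, -0.032, 0.141], [0.545, -0.03, 0.14], [0.545, -0.028, 0.124], [0.545, -0.028, 0.136], [0.546, -0.026, 0.136], [0.539, -0.025, 0.143], [0.537, -0.024, 0.143], [0.536, -0.023, 0.139], [0.545, -0.023, 0.123], [0.54, -0.022, 0.123], [0.543, -0.021, 0.134], [0.543, -0.021, 0.138], [0.534, -0.02, 0.141], [0.545, -0.019, 0.135], [0.543, -0.018, 0.132], [0.537, -0.016, 0.135], [0.526, 0.045, 0.132], [0.512, 0.046, 0.14], [0.526, 0.047, 0.138], [0.527, 0.049, 0.128], [0.513, 0.05, 0.142], [0.519, 0.051, 0.142], [0.515, 0.052, 0.142], [0.521, 0.053, 0.142], [0.526, 0.054, 0.12], [0.525, 0.055, 0.138], [0.52, 0.055, 0.141], [0.516, 0.056, 0.141], [0.524, 0.057, 0.139], [0.525, 0.057
[... 531 characters left out ...]
, -0.177, 0.137], [0.566, -0.173, 0.139], [0.558, -0.171, 0.135], [0.567, -0.168, 0.14], [0.568, -0.164, 0.139], [0.556, -0.115, 0.132], [0.545, -0.114, 0.132], [0.556, -0.113, 0.125], [0.56, -0.112, 0.129], [0.545, -0.111, 0.135], [0.558, -0.11, 0.136], [0.557, -0.108, 0.119], [0.563, -0.107, 0.128], [0.548, -0.105, 0.138], [0.536, -0.038, 0.13], [0.536, -0.036, 0.134], [0.539, -0.035, 0.125], [0.546, -0.033, 0.129], [0.546, -0.032, 0.136], [0.546, -0.031, 0.133], [0.534, -0.029, 0.141], [0.528, -0.027, 0.134], [0.533, -0.022, 0.139], [0.525, 0.04, 0.139], [0.522, 0.042, 0.132], [0.515, 0.043, 0.129], [0.528, 0.046, 0.118], [0.525, 0.047, 0.138], [0.521, 0.05, 0.119], [0.528, 0.052, 0.135]]
```

View pics/c.png

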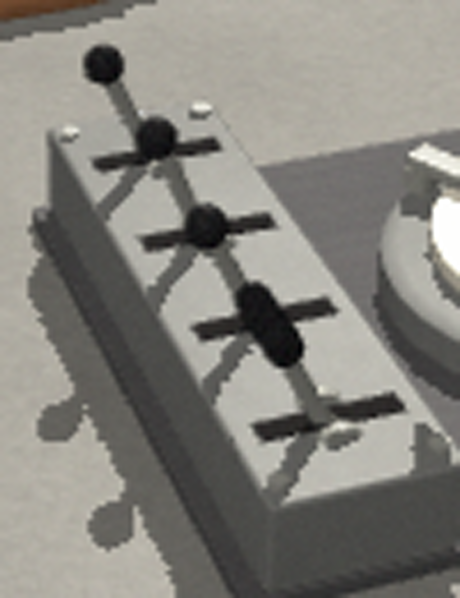

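The enlarged crop confirms the master's cross handle at about (359,270) in the full image, with all four levers leaning towards the robot. The fit puts the housing centre at (0.5756,-0.0582) with yaw 13°, and the knob depth points agree. I'll push with the closed fingers' flank in small force-checked steps.

```bash
cat >> h.py <<'E'
O=np.array([.5756,-.0582]);A=np.deg2rad(13.)
bx=np.array([np.cos(A),np.sin(A)]);by=np.array([-np.sin(A),np.cos(A)])
Y=dict(left=.12,mid=.04,right=-.04,master=-.12);Z=.122;ZU=.185
def W(x,y,z): return [*(O+bx*x+by*y),z]
def rot():
    best=None
    for s in(1,-1):
        m=np.column_stack([-s*np.r_[bx,0],s*np.r_[by,0],[0,0,-1]]);r=R.from_matrix(m).as_rotvec()
        q=ctrl.solve_ik(W(-.07,0,ZU),r)
        if q is not None:
            c=abs(np.array(q)-ctrl.current_joint_pos()).max()
            if best is None or c<best[0]: best=(c,r)
    return best[1]
def here():
    p=np.array(ctrl.current_tool_pos());return float((p[:2]-O)@bx)
def push(n,xmax=.025,dx=.001,lim=8.):
    """light stepped push; returns 'blocked','home' or 'nothing'"""
    y=Y[n];t0=ctrl.current_time_s();r=rot();log=[]
    ctrl.movep(W(-.072,y,ZU),r);ctrl.move_linear(W(-.072,y,Z),.12)
    f0=np.array(ctrl.current_force());x=-.060;ctrl.move_linear(W(x,y,Z),.06);res='nothing'
    while x<xmax:
        f=np.array(ctrl.current_force())-f0;F=float(-f[:2]@bx);log.append((round(here()*1e3,1),round(F,1)))
        if np.linalg.norm(f)>lim: res='home' if x>-.02 else 'blocked';break
        step=dx if x<-.034 or x>.004 else .005
        x+=step;ctrl.move_linear(W(x,y,Z),.04)
    xb=x-.012;ctrl.move_linear(W(xb,y,Z),.06);ctrl.move_linear(W(xb,y,ZU),.15)
    print(n,res,'f',f.round(1),'t',t0,ctrl.current_time_s());print(log);return res
E
python3 - <<'E'
from h import *
ctrl.command_gripper(0,20);print(ctrl.current_time_s(),ctrl.current_width())
push('mid')
E
```

```text
0.8667 -4.591688597366261e-05
mid blocked f [-6.3 -1.5  5.4] t 0.8667 7.675
[(-59.3, 0.5), (-59.1, 0.3), (-58.0, 0.6), (-57.0, 0.2), (-56.0, -0.4), (-55.0, -0.0), (-54.0, 0.3), (-52.9, -0.8), (-51.9, 0.2), (-51.4, 3.4), (-50.2, 4.8), (-48.9, 4.9), (-47.9, 4.7), (-46.9, 3.1), (-46.0, 5.2), (-45.3, 6.5)]
```

```bash
cat >> h.py <<'E'
ZU=.165
def zt(x):
    k=np.clip(x+.022,-.034,.034);return Z+np.sqrt(.078**2-k*k)-.0702
def push(n,xs=-.054,xmax=.025,lim=7.5):
    y=Y[n];t0=ctrl.current_time_s();r=rot();log=[]
    ctrl.movep(W(-.066,y,ZU),r);ctrl.move_linear(W(-.066,y,Z),.15)
    f0=np.array(ctrl.current_force());x=xs;ctrl.move_linear(W(x,y,zt(x)),.08);res='nothing'
    while x<xmax:
        f=np.array(ctrl.current_force())-f0;F=float(-f[:2]@bx)
        th=np.arcsin(np.clip((x+.022)/.078,-.45,.45));T=F*np.cos(th)+f[2]*np.sin(th)
        log.append((round(here()*1e3,1),round(F,1),round(f[2],1),round(T,1)))
        if T>lim or np.linalg.norm(f)>11: res='home' if x>-.02 else 'blocked';break
        x+=.0012 if x<-.038 or x>.004 else .010
        ctrl.move_linear(W(x,y,zt(x)),.05)
    xb=x-.008;ctrl.move_linear(W(xb,y,zt(x)),.08);ctrl.move_linear(W(xb,y,ZU),.2)
    print(n,res,'t',t0,ctrl.current_time_s());print(log);return res
E
python3 - <<'E'
from h import *
push('mid',xs=-.047)
E
```

```text
mid blocked t 7.675 10.5917
[(-46.3, 0.3, np.float64(0.0), np.float64(0.2)), (-45.8, 0.4, np.float64(-0.7), np.float64(0.6)), (-45.2, 1.9, np.float64(0.0), np.float64(1.9)), (-44.5, 5.7, np.float64(2.2), np.float64(4.9)), (-43.9, 7.1, np.float64(2.6), np.float64(6.2)), (-43.2, 10.1, np.float64(3.0), np.float64(9.1))]
```

Mid is clearly blocked: the force climbs to 9 N at about 0.15 rad. Now I'll try the right lever, then the left.

Run:
```python
from h import *
if push('right')=='blocked': push('left')
```

```text
right home t 10.5917 17.8917
[(-53.0, -0.0, np.float64(-0.5), np.float64(0.2)), (-52.7, -0.6, np.float64(0.3), np.float64(-0.7)), (-51.8, 0.4, np.float64(0.2), np.float64(0.3)), (-50.6, 3.0, np.float64(1.2), np.float64(2.3)), (-49.1, 3.0, np.float64(2.5), np.float64(1.9)), (-47.8, 3.5, np.float64(3.1), np.float64(2.3)), (-46.6, 2.1, np.float64(3.0), np.float64(1.0)), (-45.4, 2.3, np.float64(1.8), np.float64(1.7)), (-44.3, 2.6, np.float64(1.7), np.float64(2.0)), (-43.1, 2.1, np.float64(1.5), np.float64(1.6)), (-41.9, 1.8, np.float64(2.2), np.float64(1.2)), (-40.7, 2.7, np.float64(2.0), np.float64(2.1)), (-39.5, 3.4, np.float64(1.9), np.float64(2.9)), (-38.3, 2.1, np.float64(1.5), np.float64(1.7)), (-37.1, 1.2, np.float64(1.7), np.float64(0.8)), (-26.5, -0.5, np.float64(-0.1), np.float64(-0.5)), (-16.6, 0.3, np.float64(-0.1), np.float64(0.3)), (-6.7, -0.3, np.float64(0.8), np.float64(-0.1)), (3.2, 0.5, np.float64(0.5), np.float64(0.7)), (12.6, 3.7, np.float64(3.1), np.float64(4.7)), (12.8, 9.4, np.float64(5.0), np.float64(10.6))]
```

Right went home. Next is mid, with left as the fallback, using finer steps near the stop.

```bash
sed -i 's/else .010$/else .009/' h.py
python3 - <<'E'
from h import *
if push('mid',xs=-.047)=='blocked':
    if push('left')=='home': push('mid',xs=-.047)
else: push('left')
E
```

```text
mid home t 17.8917 24.7667
[(-46.3, 0.2, np.float64(-0.3), np.float64(0.3)), (-45.9, 0.3, np.float64(-0.0), np.float64(0.3)), (-44.6, -0.2, np.float64(-0.3), np.float64(-0.1)), (-43.8, 2.0, np.float64(0.2), np.float64(1.8)), (-42.3, 2.8, np.float64(1.5), np.float64(2.4)), (-40.8, 3.0, np.float64(2.3), np.float64(2.4)), (-39.6, 3.3, np.float64(1.3), np.float64(2.9)), (-38.4, 2.2, np.float64(1.8), np.float64(1.8)), (-37.3, 1.9, np.float64(1.2), np.float64(1.7)), (-27.8, -0.2, np.float64(-0.1), np.float64(-0.2)), (-18.9, 0.2, np.float64(-0.8), np.float64(0.2)), (-9.9, -0.4, np.float64(-0.9), np.float64(-0.5)), (-0.9, 0.7, np.float64(-0.7), np.float64(0.5)), (8.0, -0.8, np.float64(0.0), np.float64(-0.7)), (8.8, 0.8, np.float64(0.3), np.float64(0.8)), (9.9, 2.5, np.float64(1.2), np.float64(2.8)), (11.3, 1.9, np.float64(-0.1), np.float64(1.7)), (12.4, 3.5, np.float64(0.8), np.float64(3.4)), (12.6, 7.6, np.float64(3.9), np.float64(8.5))]
left home t 24.7667 33.05
[(-52.9, 0.7, np.float64(-1.0), np.float64(1.0)), (-52.7, 0.0, np.float64(-0.5), np.float64(0.2)), (-51.7, 1.4, np.float64(0.2), 
[... 369 characters left out ...]
.float64(2.2), np.float64(2.3)), (-40.7, 1.6, np.float64(1.7), np.float64(1.1)), (-39.5, 1.5, np.float64(1.8), np.float64(1.1)), (-38.2, 2.9, np.float64(0.9), np.float64(2.7)), (-37.0, 2.9, np.float64(0.5), np.float64(2.8)), (-27.5, 0.6, np.float64(0.4), np.float64(0.6)), (-18.7, 1.1, np.float64(-0.1), np.float64(1.1)), (-9.7, -0.6, np.float64(0.1), np.float64(-0.5)), (-0.7, 0.3, np.float64(0.3), np.float64(0.4)), (8.2, 1.3, np.float64(-1.1), np.float64(0.7)), (9.0, 0.7, np.float64(0.3), np.float64(0.8)), (10.2, 2.0, np.float64(0.9), np.float64(2.2)), (11.5, 2.8, np.float64(-0.1), np.float64(2.5)), (12.2, 4.3, np.float64(2.6), np.float64(5.0)), (12.4, 9.5, np.float64(6.2), np.float64(11.3))]
```

Run:
```python
from h import *
push('master')
p=ctrl.current_tool_pos();ctrl.move_linear([p[0]-.12*bx[0],p[1]-.12*bx[1],.22],.25)
P,d=ctrl.capture("side");np.save("side1.npy",d);P2,d2=ctrl.capture("scene");np.save("scene1.npy",d2)
f=lambda i:cv2.resize(i[:,:,::-1],(390,390),interpolation=cv2.INTER_CUBIC)
cv2.imwrite("pics/e.png",np.hstack([f(P[195:325,290:420]),f(P2[180:340,200:360])]))
for n,dd in(("side",d),("scene",d2)):
    c=cloud(n,dd)[dd>0];b=np.c_[(c[:,:2]-O)@bx,(c[:,:2]-O)@by,c[:,2]]
    for k,y in Y.items():
        q=b[(abs(b[:,1]-y)<.03)&(b[:,2]>.117)&(b[:,2]<.152)&(abs(b[:,0])<.06)]
        print(n,k,len(q),(q.min(0).round(3),q.max(0).round(3)) if len(q) else '')
print(ctrl.current_time_s())
```

```text
master home t 33.05 42.5583
[(-53.0, 0.2, np.float64(-0.2), np.float64(0.3)), (-52.7, -0.2, np.float64(0.6), np.float64(-0.4)), (-51.9, 2.1, np.float64(0.0), np.float64(1.9)), (-50.8, 4.2, np.float64(2.7), np.float64(2.9)), (-49.3, 4.7, np.float64(3.4), np.float64(3.3)), (-47.9, 4.7, np.float64(4.3), np.float64(3.0)), (-46.7, 4.1, np.float64(2.6), np.float64(3.1)), (-45.5, 5.3, np.float64(3.5), np.float64(4.0)), (-44.3, 4.4, np.float64(3.2), np.float64(3.3)), (-43.1, 3.5, np.float64(2.8), np.float64(2.6)), (-41.8, 3.5, np.float64(2.0), np.float64(2.9)), (-40.6, 3.9, np.float64(4.2), np.float64(2.8)), (-39.5, 3.0, np.float64(3.5), np.float64(2.2)), (-38.2, 3.6, np.float64(2.9), np.float64(2.9)), (-37.1, 3.8, np.float64(3.4), np.float64(3.1)), (-27.6, 0.4, np.float64(-0.3), np.float64(0.4)), (-18.6, 0.0, np.float64(0.1), np.float64(0.1)), (-9.7, 0.9, np.float64(-0.4), np.float64(0.8)), (-0.7, 0.1, np.float64(0.5), np.float64(0.2)), (8.2, -0.3, np.float64(0.3), np.float64(-0.1)), (9.0, 0.4, np.float64(-0.0), np.float64(0.4)), (10.1, 1.0, np.float64(0.7), np.float64(1.2)), (11.5, 2.5, np
[... 207 characters left out ...]
.float64(7.3)), (14.8, 13.0, np.float64(3.2), np.float64(13.0))]
side left 67 (array([0.022, 0.107, 0.117]), array([0.043, 0.124, 0.142]))
side mid 74 (array([0.021, 0.027, 0.118]), array([0.044, 0.048, 0.141]))
side right 88 (array([ 0.022, -0.053,  0.117]), array([ 0.043, -0.031,  0.141]))
side master 176 (array([ 0.023, -0.146,  0.117]), array([ 0.042, -0.098,  0.14 ]))
scene left 112 (array([0.024, 0.11 , 0.125]), array([0.045, 0.13 , 0.142]))
scene mid 103 (array([0.023, 0.03 , 0.126]), array([0.045, 0.05 , 0.142]))
scene right 99 (array([ 0.023, -0.051,  0.118]), array([ 0.044, -0.03 ,  0.143]))
scene master 187 (array([ 0.025, -0.143,  0.123]), array([ 0.043, -0.097,  0.141]))
43.3333
```

View pics/e.png

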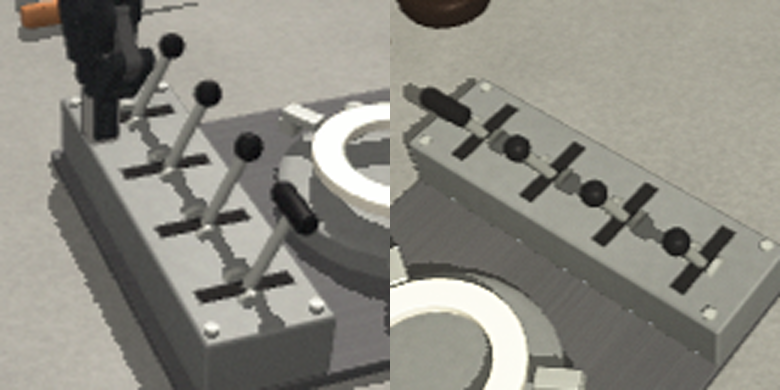

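All four levers lean away on their stops, with knob centres at bank x of about +33 to +34 mm in both views. In the crop the knobs are at (171,46), (208,93), (249,146) and the cross at (294,207). The gripper is clear.

```bash
python3 -c "
from plant import ctrl
print(ctrl.current_force(),ctrl.job_done())"
```

```text
the job is handed in; nothing more can be done
[-0.00760834 -0.04749936 -0.2837027 ] None
```

The job is handed in at about 43 s: right, middle, left and then the master were all thrown home onto their stops. The highest measured push was about 13 N, on the master's stop, and the gripper touched nothing but the levers.

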